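# Sweep the offcuts into the cutting station's waste drawer

## Task

Clear the three offcuts (tape core, foam channel, cardboard corner strip) from the raised cutting board: pull its waste drawer all the way open, sweep them over the board's open front edge into the drawer without picking them up, then push the drawer fully shut. Leave the box cutter lying where it is on the board.

Things in the scene. Friction and masses are not known exactly. Their poses are not given: they have to be found in the camera images.
- cutting_station: Raised plywood cutting board on a low cabinet with a waste drawer, fixed on the right-hand table, front (own -x) turned roughly to the robot. Origin under its middle, on the table; own x runs front to back, y to its left seen from the robot. The grey working face is 118 mm above the table, x = -100 mm (open front edge) to +79 mm, y = -176 to +176 mm.
- board_edge (a point): Middle of the board's open front edge, at the height of the working face; axes as the station's. The front edge has no lip; along the back stands an aluminium fence 18 mm high, along each end a wooden lip 12 mm high.
- drawer (a joint): How far the waste drawer is pulled out toward the station's own -x, in m: 0 = shut (front panel against the board's edge), 0.12 = fully out (stop). It starts shut or up to 30 mm ajar, slides with about 1.5 N of friction and stays where it is left.
- drawer_floor (a point): Middle of the drawer's inner floor, 18 mm above the table; moves with it, axes as the station's. Inside: 91 mm to the front panel (-x), 83 mm to the back, 148 mm to each side. Walls 80 mm high; board's underside 84 mm over the floor. Front panel 12 mm thick, 366 mm wide, as high as the board. Fully out, 122 mm lie open between board edge and front panel.
- drawer_bar (a point): Middle of the drawer's steel pull bar: a round bar 12 mm thick, 130 mm long, along the station's y, on a post at each end, 114 mm above the table; 32 mm of free space between it and the front panel behind it; free to reach from above. Moves with the drawer; when shut it is at x = -152 mm of the station.
- core_mid (a point): Centre of the tape core: an empty cardboard tube 62 mm across, 40 mm high, wall 5 mm, standing on its flat end on the board; about 30 g.
- foam_mid (a point): Centre of the foam channel: a white U-shaped foam profile offcut, 50 mm (own x) by 78 mm (own y) by 40 mm high, groove upward along own y; about 30 g. Its own y starts within 0.35 rad of the board's y.
- corner_mid (a point): Centre of the corner strip: L-shaped cardboard edge protector offcut, 42 mm (own x) by 80 mm (own y) by 40 mm high, 5 mm thick, one leg flat on the board, the other upright along its own +x side (away from the front edge); about 30 g. Its own y starts within 0.35 rad of the board's y. The three offcuts stand in a row along the board, in any order, 95 mm apart.
- cutter: Orange box cutter, 149 by 21 by 16 mm, lying on the board along its right-hand end (the station's -y end), pointing front to back; loose; to be left where it is. Origin under its middle.

How it is judged:
On the way, in this order (a step that is already met when the one before it is completed fails the run):
1. the waste drawer is pulled well open (at least 100 mm) (value of joint drawer above 0.1 m), for 0.2 s.
2. all three offcuts lie in the drawer (x of core_mid in the frame of drawer_floor between -0.091 and 0.083 m and y of core_mid in the frame of drawer_floor between -0.148 and 0.148 m and z of core_mid in the frame of drawer_floor between 0 and 0.08 m and x of foam_mid in the frame of drawer_floor between -0.091 and 0.083 m and y of foam_mid in the frame of drawer_floor between -0.148 and 0.148 m and z of foam_mid in the frame of drawer_floor between 0 and 0.08 m and x of corner_mid in the frame of drawer_floor between -0.091 and 0.083 m and y of corner_mid in the frame of drawer_floor between -0.148 and 0.148 m and z of corner_mid in the frame of drawer_floor between 0 and 0.08 m), for 0.2 s.
At the end, for the whole second after the job is handed in: All three offcuts lie inside the waste drawer, below the board; the drawer is shut to within 8 mm; the cutter still lies on the board, at its end (all of step 2 and value of joint drawer below 0.008 m and y of cutter in the frame of cutting_station below -0.12 m and height (world z) of cutter above 0.108 m); the robot touches nothing.
It fails at once if an offcut is picked up (its centre more than 60 mm above the board) (height (world z) of any of core_mid, foam_mid, corner_mid above 0.178 m).
It fails at once if the cutter is moved by more than 30 mm (distance of cutter from where it was at the start of the episode above 0.03 m).
It also fails if it takes over 64 s, if anything falls off the work surface, if the arm or the gripper's body presses on something with over 40 N, if the wrist force passes 120 N, or if a joint passes its speed limit or range.

## Robot

A 6-joint arm with a two-finger parallel gripper is mounted at the origin on a cart in front of the work surface, level with it; the furniture and walls round the work are solid. World frame = base frame: x ahead of the robot, y to its left, z up, the work surface at z = 0. Lengths are in m, angles in rad, forces in N, time in s.
With the tool pointing down it reaches from about 0.35 to 0.775 m from the base axis. Payload 7.3 kg.
Tool frame: the origin (TCP) lies at the very end of the fingers, on their centre line; the grasp point (between the pads) lies 19 mm behind it; z points along the fingers, y is the line along which they close (so a half turn about z gives the same grasp; the last joint's range is limited). The gripper opens to 92 mm and grips with 3 to 60 N. Pads are 19 mm wide; open, the fingers measure 130 mm over their backs; the gripper's body (75 mm by 190 mm) begins 47 mm behind the grasp point.
Start: joints at [-1.352, 0.342, 1.524, -0, 1.275, -0.146], TCP at [0.187, -0.49, 0.227] pointing down, gripper open.
Joint ranges: [-2.53, 2.53], [-0.77, 2.02], [0.04, 2.7], [-1, 4.14], [0.28, 2.66], [-3.11, 3.11]. Speed limits (rad/s): [2.57, 2.57, 3.14, 3.14, 3.14, 3.14].

## Interface

Orientations are given as [roll, pitch, yaw] about the fixed x, y, z axes, in that order (R = Rz(yaw) Ry(pitch) Rx(roll)).
In Python, from cell import robot, read_camera, get_calibration gives the robot as it stands. The module is installed in compiled form; this text tells all that it offers.
- The arm moves only by the tool send_rows, never from a script. Its argument "plan" is a list of rows, each a list of 2 entries, a list of its own where there are three numbers: the shift along the tool's x, y, z as a fraction of full scale, then the turn, a rotation vector about the tool's x, y, z as a fraction of full scale. A call has exactly 10 rows; each row shifts and turns the commanded pose from where the row before left it, along the tool's axes as they then stand; what a row does not reach is not made up. Full scale, the value 1, is 0.025 m for a shift and 90 degrees for a turn. A row lasts 1/8 s, in which the tool goes at most 62.5 mm and 10.7 degrees, less where a joint would pass 70% of its speed; a pose out of reach is approached as far as the arm can. A call with a number of a shift or a turn outside -1 to 1 is refused whole. A call with a gripper value outside its range is refused whole. "gripper" is the opening, from -1 (shut) to 1 (fully open), so that 0 is half open, set as the call begins (left out, the last holds). The fingers move at their own pace and stop on an object; "force" is the grip in N (left out, the last holds). Time passes only in rows, so rows that do not move let the fingers close, or fill a call up. It gives the time, the measured TCP pose, the force, the opening and the grip force at its end, in the units of the state.
- robot.observe(): the state, without advancing time (a new reading comes with each control period).
- read_camera(name): name is "side" or "top"; returns (picture, depth): 420x560x3 uint8, blue, green, red; 420x560 float32, m along the optical axis (not along the pixel's ray), 0 where there is no reading.
- get_calibration(name): a dict with "intrinsics" (3x3 intrinsics, pixels), "rvec" (rotation vector, rad) and "tvec" (3), from world to camera coordinates, as OpenCV has them. Camera axes: x right, y down, z forward; pixel columns grow to the right and rows downward; lengths in m; the calibration is good to about 2 mm. A picture is of the moment at which its call begins. get_calibration takes no time and is no camera call.
- robot.hand_in(): hands the job in; it is judged then, once.
The state is a dict: "time": time; "qpos": joint angles; "qvel": joint speeds; "joint_efforts": joint torques, N m; "tool_pos": TCP position; "tool_rot": TCP orientation; "contact_force": force on the tool from outside, world axes, zero at the start; "torque": the same for the moment, N m; "opening": finger opening in m; "grip_force": force on a finger pad.
Only numpy, scipy, OpenCV 4.12 (cv2) and the standard library are available. Lean on these libraries where they do the work, as an engineer would, in place of code of your own. Each camera call takes 0.05 s, during which the arm holds its last target. There are 200 camera calls.

## Working session

There is one attempt and no reset: what is moved stays moved. The work goes in short steps, Python scripts to look and compute and a tool call to move; the robot and the scene stay as the last step left them, time stands still between calls to the robot, and variables do not carry over. Pictures are saved under pics/ and viewed, at most 10 in all, crops included, and the job is handed in when it is done.

Besides the shell and the picture viewer there is one more tool, called after "Call:" as a command line: name --argument value ..., lists and objects as JSON in quotes. send_rows: Moves the arm, as the interface text tells. Shift numbers are shares of 0.025 m and turn numbers shares of 90 degrees, none past 1 either way. Its arguments: {"type":"object","properties":{"plan":{"type":"array"},"gripper":{"type":"number"},"force":{"type":"number"}},"required":["plan"]}

```bash
mkdir -p pics; cat > h.py <<'E'
import numpy as np, cv2
from cell import robot, read_camera, get_calibration
def cloud(name):
    im,d=read_camera(name); c=get_calibration(name); K=np.array(c["intrinsics"]); R=cv2.Rodrigues(np.array(c["rvec"],float))[0]; t=np.array(c["tvec"]).ravel()
    v,u=np.mgrid[:420,:560]; P=np.stack([(u-K[0,2])*d/K[0,0],(v-K[1,2])*d/K[1,1],d],-1)
    W=(P-t)@R; W[d==0]=np.nan
    return im,W
E
python3 - <<'E'
from h import *
a,W=cloud("top"); b,V=cloud("side")
cv2.imwrite("pics/a.png",a); cv2.imwrite("pics/b.png",b)
np.savez("c.npz",a=a,W=W,b=b,V=V)
print(robot.observe())
E
```

```text
{'time': 0.1, 'qpos': array([-1.35200931e+00,  3.42626925e-01,  1.52491204e+00,  2.92162517e-05,
        1.27541936e+00, -1.46013223e-01]), 'qvel': array([-3.31471660e-04, -1.90198285e-03, -3.23984844e-03, -6.74878019e-05,
        5.94105925e-04,  1.03975907e-03]), 'joint_efforts': array([ 1.60264401e-03, -4.32004130e+01, -2.44694245e+01,  7.18266447e-02,
        5.25573897e-02, -6.37243056e-05]), 'tool_pos': array([ 0.18724328, -0.49008468,  0.22613133]), 'tool_rot': array([-3.14024557e+00, -2.26341318e-04,  3.64791562e-01]), 'contact_force': array([0.80826743, 0.74013895, 0.73128934]), 'torque': array([ 0.06906867,  0.02912101, -0.01361494]), 'grip_force': 0.0, 'opening': 0.09156813721096006}
```

View pics/a.png

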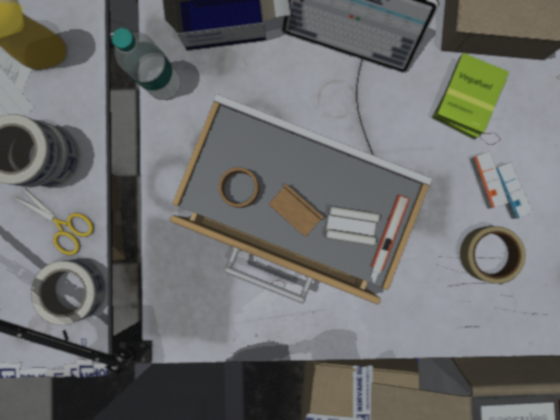

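View pics/b.png

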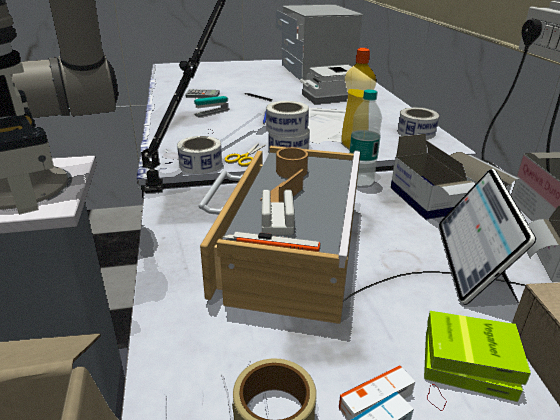

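The top view shows the board tilted, with the core at (238,188), corner strip at (297,209), foam at (352,226), cutter at (390,237) and pull bar at (270,280). The drawer looks slightly ajar. Next I'll compute the station frame.

```bash
python3 - <<'E'
from h import *
z=np.load("c.npz"); W=z["W"]; a=z["a"]
def p(u,v): return np.nanmedian(W[v-1:v+2,u-1:u+2].reshape(-1,3),0).round(4)
for n,(u,v) in dict(faceBL=(225,115),faceFL=(190,200),faceBR=(415,190),core=(238,188),foamA=(352,212),foamB=(350,240),cut=(390,237),panelL=(180,220),panelR=(372,297),barL=(232,271),barM=(268,288),barR=(303,298)).items(): print(n,p(u,v))
# face mask -> rectangle
hsv=cv2.cvtColor(a,cv2.COLOR_BGR2HSV)
m=(abs(W[...,2]-.118)<.005)
n,l,s,c=cv2.connectedComponentsWithStats((m&(hsv[...,1]<60)).astype(np.uint8))
k=l[150,300]; pts=W[l==k][:,:2]
r=cv2.minAreaRect((pts*1000).astype(np.float32)); print("face",r,len(pts))
print("box",cv2.boxPoints(r).round())
# bar: z about .12, near
m=(W[...,2]>.105)&(W[...,2]<.13); m[:255]=0; m[:,:222]=0; m[:,322:]=0
n,l,s,c=cv2.connectedComponentsWithStats(m.astype(np.uint8))
for i in range(1,n):
    if s[i,4]>40: print(s[i],cv2.minAreaRect((W[l==i][:,:2]*1000).astype(np.float32)))
# objects
m=(W[...,2]>.125)&(W[...,2]<.17)
n,l,s,c=cv2.connectedComponentsWithStats(m.astype(np.uint8))
for i in range(1,n):
    if s[i,4]>60 and 140<c[i][1]<300 and 170<c[i][0]<440: print(s[i],W[l==i].mean(0).round(3),cv2.minAreaRect((W[l==i][:,:2]*1000).astype(np.float32)))
E
```

```text
faceBL [ 0.717  -0.2475  0.1187]
faceFL [ 0.5792 -0.1882  0.1191]
faceBR [ 0.5871 -0.5531  0.1177]
core [ 0.5972 -0.2665  0.1184]
foamA [ 0.5524 -0.4457  0.1576]
foamB [ 0.5094 -0.4415  0.1578]
cut [ 0.5122 -0.508   0.1294]
panelL [ 0.5471 -0.1711  0.1176]
panelR [ 0.4164 -0.4786  0.1184]
barL [ 0.463  -0.2542  0.1186]
barM [ 0.4345 -0.3118  0.1198]
barR [ 0.4173 -0.3678  0.119 ]
face ((583.5765380859375, -366.84979248046875), (353.6309509277344, 179.6038360595703), 66.97085571289062) 18562
box [[ 432. -494.]
 [ 597. -565.]
 [ 735. -239.]
 [ 570. -169.]]
[ 224  255   98   48 1317] ((457.8005676269531, -320.2127685546875), (153.28509521484375, 56.20756149291992), 67.13238525390625)
[302 255  20   8  91] ((480.2950439453125, -383.1251525878906), (30.54973793029785, 11.402968406677246), 88.59932708740234)
[ 173   94  260  196 3452] [ 0.632 -0.389  0.133] ((589.16796875, -369.1490783691406), (373.078125, 191.40916442871094), 67.0545654296875)
[219 168  41  40 541] [ 0.596 -0.269  0.152] ((594.9837646484375, -270.99615478515625), (60.226558685302734, 60.01278305053711), 88.05828094482422)
[284 183  40  37 225] [ 0.57  -0.371  0.153] ((571.3150634765625, -370.7428283691406), (78.75460052490234, 7.226377487182617), 44.96915054321289)
[372 195  38  79 976] [ 0.518 -0.509  0.129] ((516.8098754882812, -508.4573059082031), (20.590036392211914, 132.09011840820312), 67.52153778076172)
[ 325  207   55   39 1620] [ 0.532 -0.446  0.147] ((531.5286254882812, -446.4936218261719), (78.02018737792969, 49.976951599121094), 79.69171905517578)
```

Call:
send_rows --plan '[[[0, 0, 0], [0, 0, 0.0976]], [[0, 0, 0], [0, 0, 0.0976]], [[0, 0, 0], [0, 0, 0.0976]], [[0, 0, 0], [0, 0, 0.0976]], [[0, 0, 0], [0, 0, 0.0976]], [[0.66, -1, 0], [0, 0, 0]], [[0.66, -1, 0], [0, 0, 0]], [[0.66, -1, 0], [0, 0, 0]], [[0.66, -1, 0], [0, 0, 0]], [[0.66, -1, 0], [0, 0, 0]]]' --gripper -0.13

```text
time: 1.35
tool_pos: [0.3128, -0.4069, 0.2263]
tool_rot: [-3.141, 0.001, -0.402]
contact_force: [0.0, -0.1, -0.1]
opening: 0.0397
grip_force: 0.0
```

```bash
cat >> h.py <<'E'
O=np.array([.5932,-.3709]); th=np.radians(-23); X=np.array([np.cos(th),np.sin(th)]); Y=np.array([-X[1],X[0]])
def st(W): return np.stack([(W[...,:2]-O)@X,(W[...,:2]-O)@Y,W[...,2]],-1)*1000
def me():
    o=robot.observe(); print(round(o["time"],2),st(o["tool_pos"][None])[0].round(1),np.degrees(o["tool_rot"]).round(1),o["contact_force"].round(1),round(o["opening"],3))
E
python3 - <<'E'
from h import *
S=st(np.load("c.npz")["W"])
me()
for y0 in (-60,-40,-20,0,20,40):
    m=(S[...,1]>y0)&(S[...,1]<y0+20)&(S[...,0]<-90)&(S[...,0]>-200)&(S[...,2]>105)&(S[...,2]<130)
    x=np.sort(S[m][:,0]); g=np.where(np.diff(x)>4)[0]
    print(y0,[(q[0].round(),q[-1].round(),len(q)) for q in np.split(x,g+1)])
E
```

```text
1.35 [-244.1 -142.7  226.3] [-180.    0.  -23.] [ 0.  -0.1 -0.1] 0.04
-60 [(np.float64(-172.0), np.float64(-160.0), 92), (np.float64(-131.0), np.float64(-116.0), 100), (np.float64(-100.0), np.float64(-90.0), 78)]
-40 [(np.float64(-172.0), np.float64(-160.0), 91), (np.float64(-128.0), np.float64(-116.0), 96), (np.float64(-100.0), np.float64(-90.0), 78)]
-20 [(np.float64(-173.0), np.float64(-160.0), 92), (np.float64(-128.0), np.float64(-116.0), 93), (np.float64(-100.0), np.float64(-90.0), 79)]
0 [(np.float64(-172.0), np.float64(-160.0), 91), (np.float64(-128.0), np.float64(-116.0), 95), (np.float64(-100.0), np.float64(-90.0), 77)]
20 [(np.float64(-172.0), np.float64(-160.0), 91), (np.float64(-128.0), np.float64(-116.0), 95), (np.float64(-100.0), np.float64(-90.0), 77)]
40 [(np.float64(-172.0), np.float64(-160.0), 92), (np.float64(-155.0), np.float64(-155.0), 1), (np.float64(-131.0), np.float64(-116.0), 98), (np.float64(-100.0), np.float64(-90.0), 77)]
```

Call:
send_rows --plan '[[[0.667, -0.951, 0], [0, 0, 0]], [[0.667, -0.951, 0], [0, 0, 0]], [[0.667, -0.951, 0], [0, 0, 0]], [[0.667, -0.951, 0], [0, 0, 0]], [[0.667, -0.951, 0], [0, 0, 0]], [[0.667, -0.951, 0], [0, 0, 0]], [[0, 0, 1], [0, 0, 0]], [[0, 0, 1], [0, 0, 0]], [[0, 0, 1], [0, 0, 0]], [[0, 0, 0], [0, 0, 0]]]'

```text
time: 2.6
tool_pos: [0.4589, -0.3145, 0.1497]
tool_rot: [-3.14, 0.005, -0.402]
contact_force: [-0.7, -0.5, -0.3]
opening: 0.0401
grip_force: 0.0
```

```bash
python3 - <<'E'
from h import *
me()
a,W=cloud("side"); cv2.imwrite("pics/c.png",a)
E
```

```text
2.6 [-145.7   -0.5  149.7] [-179.9    0.3  -23. ] [-0.7 -0.5 -0.3] 0.04
```

View pics/c.png

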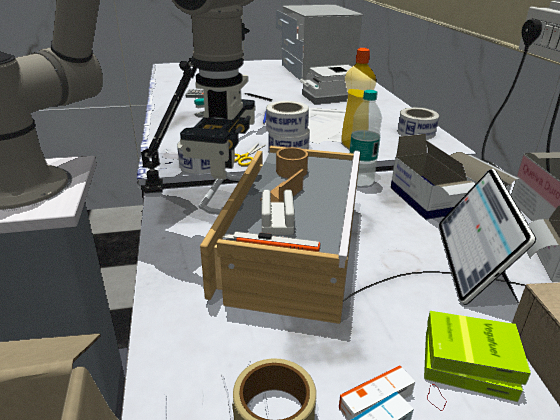

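The gripper at (215,170) sits over the gap between the bar and the panel. I'll drop in and pull.

Call:
send_rows --plan '[[[0.06, 0, 0.7], [0, 0, 0]], [[0, 0, 0.7], [0, 0, 0]], [[0, 0, 0.7], [0, 0, 0]], [[0, 0, 0], [0, 0, 0]], [[-0.5, 0, 0], [0, 0, 0]], [[-0.8, 0, 0], [0, 0, 0]], [[-0.8, 0, 0], [0, 0, 0]], [[-0.8, 0, 0], [0, 0, 0]], [[-0.8, 0, 0], [0, 0, 0]], [[-0.6, 0, 0], [0, 0, 0]]]'

```text
time: 3.9
tool_pos: [0.3622, -0.2744, 0.1007]
tool_rot: [3.14, -0.003, -0.402]
contact_force: [1.4, -1.4, -1.7]
opening: 0.0401
grip_force: 1.1
```

Call:
send_rows --plan '[[[-0.12, 0, 0], [0, 0, 0]], [[-0.12, 0, 0], [0, 0, 0]], [[0, 0, 0], [0, 0, 0]], [[0, 0, 0], [0, 0, 0]], [[0, 0, 0], [0, 0, 0]], [[0, 0, 0], [0, 0, 0]], [[0, 0, 0], [0, 0, 0]], [[0, 0, 0], [0, 0, 0]], [[0, 0, 0], [0, 0, 0]], [[0, 0, 0], [0, 0, 0]]]'

```text
time: 5.15
tool_pos: [0.3573, -0.272, 0.0993]
tool_rot: [3.141, -0.001, -0.402]
contact_force: [4.4, -2.6, 0.0]
opening: 0.0399
grip_force: 2.6
```

```bash
python3 - <<'E'
from h import *
me()
a,W=cloud("top"); cv2.imwrite("pics/d.png",a); S=st(W)
for y0 in (-160,-130,110,140):
    m=(S[...,1]>y0)&(S[...,1]<y0+20)&(S[...,0]<-110)&(S[...,0]>-290)&(S[...,2]>105)&(S[...,2]<130)
    print(y0,np.percentile(S[m][:,0],[2,98]) if m.any() else 0)
E
```

```text
5.15 [-255.8   -1.2   99.3] [ 1.8e+02 -1.0e-01 -2.3e+01] [ 4.4 -2.6  0. ] 0.04
-160 [-233.75963368 -221.95603411]
-130 [-233.46348957 -221.96472928]
110 [-233.86209805 -221.91703   ]
140 [-233.55740768 -222.11677545]
```

View pics/d.png

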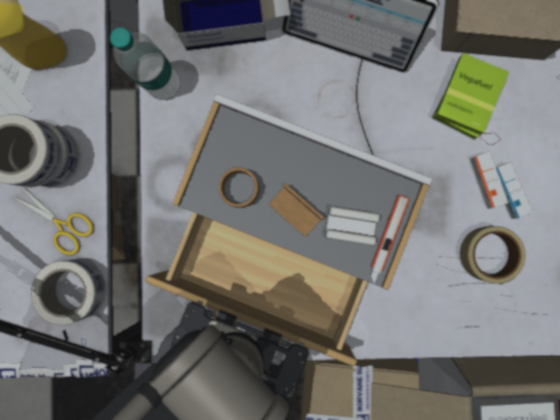

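The drawer is fully open: the panel's inner face is at -222 mm, and all three offcuts and the cutter are unmoved. I'll sweep the foam first.

Call:
send_rows --plan '[[[0.3, 0, 0], [0, 0, 0]], [[0, 0, -0.9], [0, 0, 0]], [[0, 0, -0.9], [0, 0, 0]], [[0, 0, -0.9], [0, 0, 0]], [[0, 0, -0.9], [0, 0, 0]], [[0.928, 0.297, 0], [0, 0, 0]], [[0.928, 0.297, 0], [0, 0, 0]], [[0.928, 0.297, 0], [0, 0, 0]], [[0.928, 0.297, 0], [0, 0, 0]], [[0.928, 0.297, 0], [0, 0, 0]]]'

```text
time: 6.45
tool_pos: [0.456, -0.3539, 0.1884]
tool_rot: [-3.141, 0.003, -0.402]
contact_force: [0.9, -0.3, 0.6]
opening: 0.04
grip_force: 0.0
```

Call:
send_rows --plan '[[[0.928, 0.297, 0], [0, 0, 0]], [[0.928, 0.297, 0], [0, 0, 0]], [[0.928, 0.297, 0], [0, 0, 0]], [[0.928, 0.297, 0], [0, 0, 0]], [[0.928, 0.297, 0], [0, 0, 0]], [[0.928, 0.297, 0], [0, 0, 0]], [[0.928, 0.297, 0], [0, 0, 0]], [[0, 0, 0], [0, 0, 0]], [[0, 0, 0.6], [0, 0, 0]], [[0, 0, 0], [0, 0, 0]]]'

```text
time: 7.7
tool_pos: [0.5839, -0.4642, 0.172]
tool_rot: [-3.14, 0.005, -0.402]
contact_force: [-0.6, 0.1, -0.4]
opening: 0.0396
grip_force: 0.0
```

```bash
python3 -c "
from h import *
me()"
```

```text
7.7 [ 27.9 -89.5 172. ] [-179.9    0.3  -23. ] [-0.6  0.1 -0.4] 0.04
```

Call:
send_rows --plan '[[[0, 0, 0.64], [0, 0, 0]], [[0, 0, 0.64], [0, 0, 0]], [[0, 0, 0.64], [0, 0, 0]], [[0, 0, 0], [0, 0, 0]], [[-0.6, 0, 0], [0, 0, 0]], [[-0.6, 0, 0], [0, 0, 0]], [[-0.6, 0, 0], [0, 0, 0]], [[-0.6, 0, 0], [0, 0, 0]], [[-0.6, 0, 0], [0, 0, 0]], [[-0.6, 0, 0], [0, 0, 0]]]'

```text
time: 8.95
tool_pos: [0.5023, -0.4305, 0.127]
tool_rot: [3.141, -0.001, -0.402]
contact_force: [0.6, -0.2, 1.0]
opening: 0.04
grip_force: 0.1
```

Call:
send_rows --plan '[[[-0.6, 0, 0], [0, 0, 0]], [[-0.6, 0, 0], [0, 0, 0]], [[-0.6, 0, 0], [0, 0, 0]], [[-0.6, 0, 0], [0, 0, 0]], [[0, 0, 0], [0, 0, 0]], [[0, 0, 0], [0, 0, 0]], [[0, 0, -0.7], [0, 0, 0]], [[0, 0, -0.7], [0, 0, 0]], [[0, 0, -0.7], [0, 0, 0]], [[0, 0, -0.7], [0, 0, 0]]]'

```text
time: 10.2
tool_pos: [0.4478, -0.4071, 0.1969]
tool_rot: [3.141, -0.001, -0.401]
contact_force: [-0.3, 0.2, -1.1]
opening: 0.0401
grip_force: 0.0
```

```bash
python3 - <<'E'
from h import *
me()
a,W=cloud("top"); b,V=cloud("side"); cv2.imwrite("pics/e.png",np.hstack([cv2.resize(a[80:400,130:450],(400,400)),cv2.resize(b[130:340,180:390],(400,400))]))
E
```

```text
10.2 [-119.7  -90.1  196.9] [180.  -0. -23.] [-0.3  0.2 -1.1] 0.04
```

View pics/e.png

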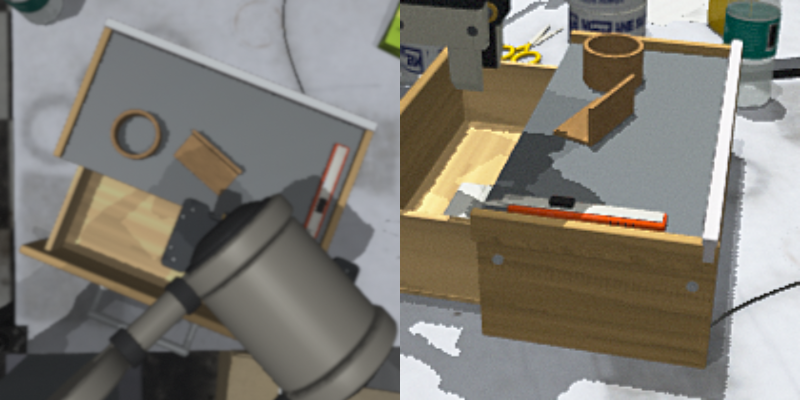

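Foam is in the drawer at about (480,195) in the right crop, and the cutter hasn't moved. Corner strip next.

Call:
send_rows --plan '[[[0.823, -0.503, 0], [0, 0, 0]], [[0.823, -0.503, 0], [0, 0, 0]], [[0.823, -0.503, 0], [0, 0, 0]], [[0.823, -0.503, 0], [0, 0, 0]], [[0.823, -0.503, 0], [0, 0, 0]], [[0.823, -0.503, 0], [0, 0, 0]], [[0.823, -0.503, 0], [0, 0, 0]], [[0, 0, 0], [0, 0, 0]], [[0, 0, 0.9], [0, 0, 0]], [[0, 0, 0.9], [0, 0, 0]]]'

```text
time: 11.55
tool_pos: [0.6133, -0.3825, 0.1503]
tool_rot: [3.141, 0.0, -0.402]
contact_force: [0.2, 0.7, 0.2]
opening: 0.04
grip_force: 0.0
```

Call:
send_rows --plan '[[[0, 0, 0.9], [0, 0, 0]], [[0, 0, 0.16], [0, 0, 0]], [[0, 0, 0], [0, 0, 0]], [[-0.6, 0, 0], [0, 0, 0]], [[-0.6, 0, 0], [0, 0, 0]], [[-0.6, 0, 0], [0, 0, 0]], [[-0.6, 0, 0], [0, 0, 0]], [[-0.6, 0, 0], [0, 0, 0]], [[-0.6, 0, 0], [0, 0, 0]], [[-0.6, 0, 0], [0, 0, 0]]]'

```text
time: 12.8
tool_pos: [0.5175, -0.3416, 0.1264]
tool_rot: [3.141, -0.003, -0.402]
contact_force: [-0.8, -0.5, 0.6]
opening: 0.0397
grip_force: 0.1
```

Call:
send_rows --plan '[[[-0.6, 0, 0], [0, 0, 0]], [[-0.6, 0, 0], [0, 0, 0]], [[-0.6, 0, 0], [0, 0, 0]], [[0, 0, 0], [0, 0, 0]], [[0, 0, 0], [0, 0, 0]], [[0, 0, -0.8], [0, 0, 0]], [[0, 0, -0.8], [0, 0, 0]], [[0, 0, -0.8], [0, 0, 0]], [[0, 0, -0.4], [0, 0, 0]], [[0, 0, 0], [0, 0, 0]]]'

```text
time: 14.05
tool_pos: [0.4766, -0.3238, 0.1952]
tool_rot: [3.141, -0.001, -0.402]
contact_force: [-0.2, 0.5, -0.2]
opening: 0.0399
grip_force: 0.0
```

```bash
python3 - <<'E'
from h import *
me()
a,W=cloud("top"); b,V=cloud("side"); cv2.imwrite("pics/f.png",np.hstack([cv2.resize(a[80:400,130:450],(400,400)),cv2.resize(b[130:340,180:390],(400,400))]))
E
```

```text
14.05 [-125.8   -2.2  195.2] [ 1.8e+02 -1.0e-01 -2.3e+01] [-0.2  0.5 -0.2] 0.04
```

View pics/f.png

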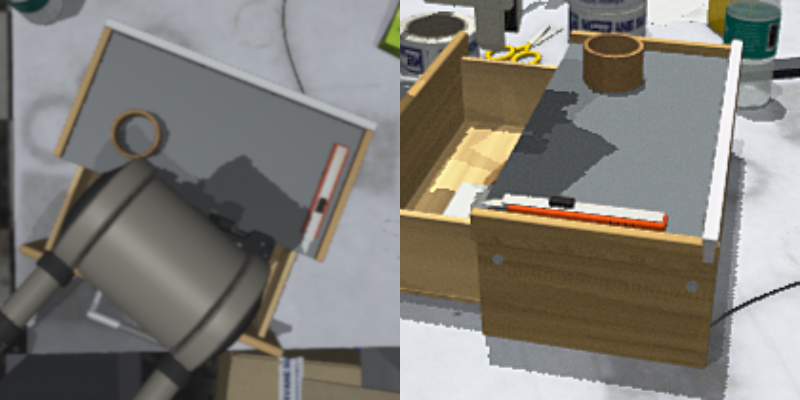

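Corner strip is off the board, and the cutter is unmoved. Now the core.

Call:
send_rows --plan '[[[0.834, -0.543, 0], [0, 0, 0]], [[0.834, -0.543, 0], [0, 0, 0]], [[0.834, -0.543, 0], [0, 0, 0]], [[0.834, -0.543, 0], [0, 0, 0]], [[0.834, -0.543, 0], [0, 0, 0]], [[0.834, -0.543, 0], [0, 0, 0]], [[0.834, -0.543, 0], [0, 0, 0]], [[0, 0, 0], [0, 0, 0]], [[0, 0, 0.9], [0, 0, 0]], [[0, 0, 0.9], [0, 0, 0]]]'

```text
time: 15.4
tool_pos: [0.6465, -0.2934, 0.1488]
tool_rot: [3.141, 0.001, -0.402]
contact_force: [0.2, -0.1, 0.1]
opening: 0.04
grip_force: 0.0
```

Call:
send_rows --plan '[[[0, 0, 0.9], [0, 0, 0]], [[0, 0, 0.1], [0, 0, 0]], [[0, 0, 0], [0, 0, 0]], [[-0.6, 0, 0], [0, 0, 0]], [[-0.6, 0, 0], [0, 0, 0]], [[-0.6, 0, 0], [0, 0, 0]], [[-0.6, 0, 0], [0, 0, 0]], [[-0.6, 0, 0], [0, 0, 0]], [[-0.6, 0, 0], [0, 0, 0]], [[-0.6, 0, 0], [0, 0, 0]]]'

```text
time: 16.65
tool_pos: [0.551, -0.2524, 0.1264]
tool_rot: [3.141, -0.003, -0.402]
contact_force: [-0.4, 0.7, 0.4]
opening: 0.0396
grip_force: 0.0
```

Call:
send_rows --plan '[[[-0.6, 0, 0], [0, 0, 0]], [[-0.6, 0, 0], [0, 0, 0]], [[-0.6, 0, 0], [0, 0, 0]], [[0, 0, 0], [0, 0, 0]], [[0, 0, 0], [0, 0, 0]], [[0, 0, -0.8], [0, 0, 0]], [[0, 0, -0.8], [0, 0, 0]], [[0, 0, -0.8], [0, 0, 0]], [[0, 0, -0.4], [0, 0, 0]], [[0, 0, 0], [0, 0, 0]]]'

```text
time: 17.9
tool_pos: [0.51, -0.2347, 0.1952]
tool_rot: [3.141, -0.001, -0.402]
contact_force: [-0.5, -0.1, 0.1]
opening: 0.0402
grip_force: 0.0
```

```bash
python3 -c "
from h import *
me()"
```

```text
17.9 [-129.8   92.8  195.2] [ 1.8e+02 -1.0e-01 -2.3e+01] [-0.5 -0.1  0.1] 0.04
```

Call:
send_rows --plan '[[[-0.9, 0.465, 0], [0, 0, 0]], [[-0.9, 0.465, 0], [0, 0, 0]], [[-0.9, 0.465, 0], [0, 0, 0]], [[-0.9, 0.465, 0], [0, 0, 0]], [[-0.9, 0.465, 0], [0, 0, 0]], [[-0.9, 0.465, 0], [0, 0, 0]], [[-0.9, 0.465, 0], [0, 0, 0]], [[-0.9, 0.465, 0], [0, 0, 0]], [[0, 0, 0], [0, 0, 0]], [[0, 0, 0], [0, 0, 0]]]'

```text
time: 19.15
tool_pos: [0.3079, -0.2498, 0.1945]
tool_rot: [-3.141, -0.0, -0.402]
contact_force: [0.0, -1.5, 0.2]
opening: 0.04
grip_force: 0.0
```

```bash
python3 - <<'E'
from h import *
me()
a,W=cloud("top"); S=st(W)
m=(S[...,0]>-215)&(S[...,0]<-105)&(abs(S[...,1])<140); print("max z in drawer",np.nanpercentile(S[m][:,2],[50,99,99.8]))
b,V=cloud("side"); cv2.imwrite("pics/g.png",np.hstack([cv2.resize(a[80:400,130:450],(400,400)),cv2.resize(b[130:340,180:390],(400,400))]))
E
```

```text
19.15 [-309.9    0.   194.5] [-180.   -0.  -23.] [ 0.  -1.5  0.2] 0.04
max z in drawer [19.45435889 79.15391764 80.64598099]
```

View pics/g.png

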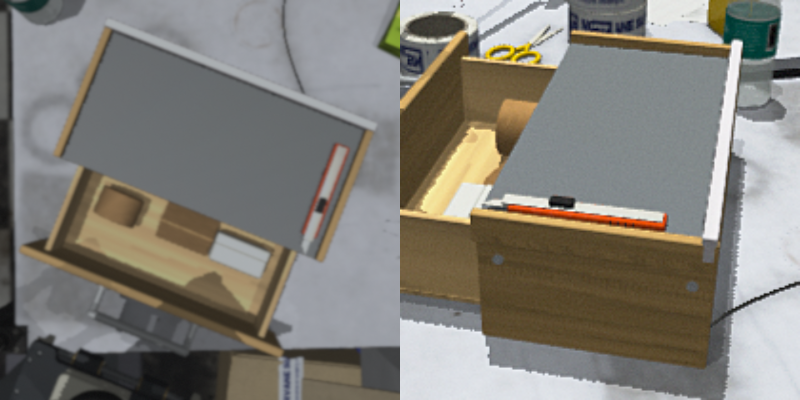

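All three offcuts lie in the drawer: core (118,205), corner strip (188,228), foam (240,252). The highest point, about 80 mm, is below the board's underside. Now I'll push the drawer shut.

Call:
send_rows --plan '[[[0, 0, 0.905], [0, 0, 0]], [[0, 0, 0.905], [0, 0, 0]], [[0, 0, 0.905], [0, 0, 0]], [[0, 0, 0.905], [0, 0, 0]], [[0.5, 0, 0], [0, 0, 0]], [[0.5, 0, 0], [0, 0, 0]], [[0.5, 0, 0], [0, 0, 0]], [[0.5, 0, 0], [0, 0, 0]], [[0.5, 0, 0], [0, 0, 0]], [[0.5, 0, 0], [0, 0, 0]]]'

```text
time: 20.5
tool_pos: [0.3774, -0.2794, 0.1045]
tool_rot: [3.141, -0.001, -0.402]
contact_force: [-1.8, 0.0, 1.2]
opening: 0.0398
grip_force: 1.0
```

Call:
send_rows --plan '[[[0.5, 0, 0], [0, 0, 0]], [[0.5, 0, 0], [0, 0, 0]], [[0.5, 0, 0], [0, 0, 0]], [[0.5, 0, 0], [0, 0, 0]], [[0.4, 0, 0], [0, 0, 0]], [[0.2, 0, 0], [0, 0, 0]], [[0.1, 0, 0], [0, 0, 0]], [[0, 0, 0], [0, 0, 0]], [[0, 0, 0], [0, 0, 0]], [[0, 0, 0], [0, 0, 0]]]'

```text
time: 21.75
tool_pos: [0.4372, -0.3048, 0.104]
tool_rot: [-3.141, 0.003, -0.402]
contact_force: [-6.4, 1.8, 4.1]
opening: 0.0398
grip_force: 3.3
```

```bash
python3 -c "
from h import *
me()"
```

```text
21.75 [-1.695e+02 -1.000e-01  1.040e+02] [-180.     0.2  -23. ] [-6.4  1.8  4.1] 0.04
```

Call:
send_rows --plan '[[[0.1, 0, 0], [0, 0, 0]], [[0.06, 0, 0], [0, 0, 0]], [[0, 0, 0], [0, 0, 0]], [[0, 0, 0], [0, 0, 0]], [[0, 0, 0], [0, 0, 0]], [[0, 0, 0], [0, 0, 0]], [[0, 0, 0], [0, 0, 0]], [[0, 0, 0], [0, 0, 0]], [[0, 0, 0], [0, 0, 0]], [[0, 0, 0], [0, 0, 0]]]'

```text
time: 23.0
tool_pos: [0.4373, -0.3048, 0.104]
tool_rot: [-3.141, 0.012, -0.401]
contact_force: [-20.0, 5.0, 14.2]
opening: 0.0401
grip_force: 10.5
```

Call:
send_rows --plan '[[[-0.3, 0, 0], [0, 0, 0]], [[-0.6, 0, 0], [0, 0, 0]], [[-0.8, 0, 0], [0, 0, 0]], [[-1, 0, 0], [0, 0, 0]], [[-1, 0, 0], [0, 0, 0]], [[-1, 0, -0.5], [0, 0, 0]], [[0, 0, -1], [0, 0, 0]], [[0, 0, -1], [0, 0, 0]], [[0, 0, -1], [0, 0, 0]], [[0, 0, 0], [0, 0, 0]]]'

```text
time: 24.25
tool_pos: [0.3352, -0.262, 0.1933]
tool_rot: [3.14, -0.005, -0.402]
contact_force: [-0.4, -0.5, -0.0]
opening: 0.0401
grip_force: 0.0
```

```bash
python3 - <<'E'
from h import *
me()
a,W=cloud("top"); S=st(W); cv2.imwrite("pics/i.png",a)
m=(abs(S[...,1])<50)&(S[...,0]<-100)&(S[...,0]>-200)&(S[...,2]>105)&(S[...,2]<130)
x=np.sort(S[m][:,0]); g=np.where(np.diff(x)>4)[0]; print([(q[0].round(),q[-1].round(),len(q)) for q in np.split(x,g+1)])
E
```

```text
24.25 [-280.    -0.6  193.3] [179.9  -0.3 -23. ] [-0.4 -0.5 -0. ] 0.04
[(np.float64(-158.0), np.float64(-146.0), 459), (np.float64(-114.0), np.float64(-100.0), 488)]
```

View pics/i.png

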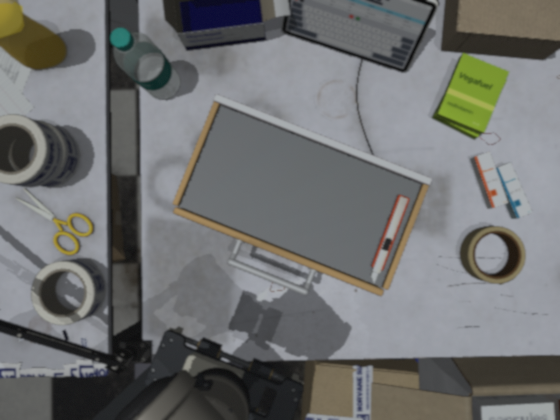

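The drawer is fully shut: the bar is at -152 mm and the panel sits against the board edge. The board is clear, the cutter is unmoved at (390,237), and the arm is free.

```bash
python3 -c "
from cell import robot
print(robot.hand_in())"
```

```text
the job is handed in; nothing more can be done
None
```

I swept all three offcuts into the waste drawer and pushed it fully shut, with the box cutter left in place. The job was handed in at about 24 s of the 64 s allowed, and hand-in gave no verdict.

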